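# Slide the catch tray into the thermometer stand

### The job

Pick up the metal catch tray by its upright grip and slide it, nose first, into the low bay under the thermometer stand until it is fully home against the back, its front face flush with the mouth, then let go of it. The runner inside is out of sight and may sit well off centre: before the nose is halfway in, bring the side of the tray to rest lightly against its left wall for a moment and let that wall line the tray up, going gently (never more than 25 N of tray against stand), because the thermometers above are glass. Keep the gripper off the stand and leave the plumb bob, the level and the ruler case where they are.

Things in the scene. Friction and masses are not known exactly. Their poses are not given: they have to be found in the camera images.
- tray: Bare sheet-metal catch tray, about 0.22 kg (varies): open pan 120 long (x), 90 wide (y), 24 high, walls 3. Origin: centre of the pan's underside; +x points to its nose (goes in first), z up. On the -x side a neck (14 wide, to 18 high) carries an upright grip plate. Lies flat on the shelf at first. (All mm.)
- tray_grip (a point): In the tray's upright steel grip plate, at tray x = -98, y = 0, 45 above the underside; axes as the tray. The plate is 14 thick (y), 28 long (x, centred here) and reaches from 4 to 60 above the underside; it stands 38 out from the pan's front face. Take it from above, fingers closing along the tray's y. (All mm.)
- tray_face (a point): Middle of the lower edge of the pan's front face (the face on the grip side), at tray x = -60; axes as the tray. (All mm.)
- stand: Fixed walnut stand, 136 deep, 156 wide, roof 54 high; on the roof's rear, from 95 behind the mouth, a rack of four thermometers, 240 tall. Origin: middle of the bay's mouth, at shelf level (z = 0). +x runs straight into the bay, +y is left when looking in. Mouth 136 wide (y -68 to 68), 42 high, open from the front. No bay floor: the tray slides on the shelf. (All mm.)
- bay_step (a point): In the bay, on its centre line, 60 behind the mouth; axes as the stand. Hidden steel runner, clamped rigid, parallel to x, shifted by u = -14 to 14 in y (unknown, not measured): left rail from x = 8 to 118, sliding face at y = u + 46.25; right block only from x = 60 to 118, square end, face at y = u - 46.25. So 2.5 play for the tray past the step, free room right before it. (All mm.)
- bay_back (a point): Foot of the bay's flat back wall, on the centre line, 120 behind the mouth; axes as the stand. The tray is home when its nose meets this wall; its face is then flush with the mouth. All contacts are hard (about 20 N per mm). (All mm.)
- plumb_bob: Bystander: brass plumb bob, 40 across, 97 high, standing on its cap, point up. Origin: centre of its underside. (All mm.)
- level: Bystander: orange painted spirit level, 200 long (x) x 24 x 45 high. Origin: centre of its underside. (All mm.)
- ruler_case: Bystander: dull tin ruler case, 40 x 220 long (y) x 22 high. Origin: centre of its underside. (All mm.)

How it is judged:
On the way:
1. with its nose 10 to 57 mm inside the mouth, the tray bears on the runner's side wall (over 0.5 N) (x of tray_face in the frame of stand between -0.11 and -0.063 m and contact force between tray and stand above 0.5 N and y of tray in the frame of stand above -0.018 m), for 0.1 s.
At the end, for the whole second after the job is handed in: The tray lies flat on the shelf in the bay (within 0.04 rad of level and of the bay's direction, underside within 3 mm of the shelf), its front face no more than 3 mm short of the mouth (nor over 4 mm past it) and within 19 mm of its middle, at rest and released (x of tray_face in the frame of stand between -0.003 and 0.004 m and y of tray_face in the frame of stand between -0.019 and 0.019 m and angle between the x axis of tray and the x axis of stand, either way round below 0.04 rad and angle between tray's own z axis and vertical below 0.04 rad and height (world z) of tray below 0.003 m and linear speed of tray below 0.01 m/s); the robot touches nothing.
It fails at once if the tray presses on the stand (runner included) with more than 25 N (contact force between tray and stand above 25 N).
It fails at once if the robot presses on the stand with more than 10 N (contact force between any of the arm, the fingers and stand above 10 N).
It fails at once if the plumb bob, level or ruler case is moved by more than 20 mm (distance of any of plumb_bob, level, ruler_case from where it was at the start of the episode above 0.02 m).
It also fails if it takes over 51 s, if anything falls off the work surface, if the arm or the gripper's body presses on something with over 40 N, if the wrist force passes 120 N, or if a joint passes its speed limit or range.

### The arm

A 6-joint arm with a two-finger parallel gripper is mounted at the origin on the work surface. World frame = base frame: x ahead of the robot, y to its left, z up, the work surface at z = 0. Lengths are in m, angles in rad, forces in N, time in s.
With the tool pointing down it reaches from about 0.275 to 0.85 m from the base axis. Payload 5.2 kg.
Tool frame: the origin (TCP) lies between the finger pads; the fingertips stand 14 mm ahead of it and the grasp point (between the pads) lies 5 mm behind it (arm.tips_ahead is the distance from the TCP to the fingertips, in m); z points along the fingers, x is the direction in which the jaws open and shut, and the axes are right-handed (so a half turn about z gives the same grasp; the last joint's range is limited). The gripper opens to 85 mm and grips with 20 to 120 N. Pads are 22 mm wide; open, the fingers measure 114 mm over their backs; the gripper's body (76 mm by 85 mm) begins 54 mm behind the grasp point. The pads swing forward as they close: fully open they stand 13 mm farther back than shut.
Start: joints at [0.957, 0.259, 1.535, -0, 1.348, -0.203], TCP at [0.22, 0.504, 0.245] pointing down, gripper open.
Joint ranges: [-3.14, 3.14], [-0.91, 2.08], [0.19, 2.58], [-1.22, 4.36], [0.22, 2.71], [-3.12, 3.12]. Speed limits (rad/s): [2.57, 2.57, 3.14, 3.14, 3.14, 3.14].

### API

Orientations are given as a rotation vector (axis times angle).
In Python, from cell import arm, cams gives the robot as it stands.
- The arm moves only by the tool step_arm, never from a script. Its argument "targets" is a list of rows, each a list of 6 numbers: the shift along the tool's x, y, z in units of 60 mm (1.0 is 60 mm), then the turn, a rotation vector about the tool's x, y, z in rad. In form: [[dx, dy, dz, rx, ry, rz], ...]. A call has 1 to 8 rows; each row shifts and turns the pose as measured when the row begins, along the tool's axes as they then stand; what a row does not reach is not made up. A row lasts 1/8 s, in which the tool goes at most 62.5 mm and 10.7 degrees, less where a joint would pass 70% of its speed; a pose out of reach is approached as far as the arm can. A call is refused whole if a number of a shift passes 1 or a number of a turn 0.188, either way. A call with a gripper value outside its range is refused whole. "claw" is the closure, from -1 (fully open) to 1 (shut), set as the call begins (left out, the last holds). The fingers move at their own pace and stop on an object; "force" is the grip in N (left out, the last holds). Time passes only in rows, so rows that do not move let the fingers close. It gives the time, the measured TCP pose, the force and the opening at its end, in the units of the state.
- arm.read_state(): the state, without advancing time (a new reading comes with each control period).
- cams.capture(name): name is "side" or "top" or "wrist"; returns a dict with "image" (400x640x3 uint8, blue, green, red), "intrinsics" (3x3 intrinsics, pixels), "pose" (4x4, takes a point from camera to world coordinates). Camera axes: x right, y up, looking along -z (the intrinsics and any distortion apply to the point x, -y, -z); pixel columns grow to the right and rows downward; lengths in m; the calibration is good to about 2 mm. A picture is of the moment at which its call begins. There is no depth.
- arm.close_job(): hands the job in, once; it reports no verdict.
The state is a dict: "time": time; "joint_pos": joint angles; "dq": joint speeds; "tau": joint torques, N m; "tool_pos": TCP position; "tool_rot": TCP orientation; "contact_force": force on the tool from outside, world axes, zero at the start; "ft_torque": the same for the moment, N m; "width": finger opening in m.
Only numpy, scipy, OpenCV 4.12 (cv2) and the standard library are available. Lean on these libraries where they do the work, as an engineer would, in place of code of your own. Each camera call takes 0.05 s, during which the arm holds its last target.

## Working session

There is one attempt and no reset: what is moved stays moved. The work goes in short steps, Python scripts to look and compute and a tool call to move; the robot and the scene stay as the last step left them, time stands still between calls to the robot, and variables do not carry over. Pictures are saved under pics/ and viewed, and the job is handed in when it is done.

Besides the shell and the picture viewer there is one more tool, called after ">>>" by a JSON object that holds its "name" and its "arguments", one argument or row to a line. step_arm: Moves the arm, as the interface text tells. Its arguments: {"type":"object","properties":{"targets":{"type":"array","items":{"type":"array","items":{"type":"number"}}},"claw":{"type":"number"},"force":{"type":"number"}},"required":["targets"]}

```bash
ls; mkdir -p pics
python3 - <<'E'
from cell import arm, cams
import cv2
s=arm.read_state();print(s)
for n in("side","top","wrist"):
    c=cams.capture(n);cv2.imwrite(f"pics/{n}0.png",c["image"]);print(n,c["intrinsics"],c["pose"])
E
```

```text
pics
{'time': 0.0, 'joint_pos': array([ 9.57207235e-01,  2.59408410e-01,  1.53613115e+00, -1.64725314e-05,
        1.34802056e+00, -2.02774907e-01]), 'dq': array([-0.00112104, -0.00271516,  0.001139  ,  0.00124815,  0.0006537 ,
        0.00089076]), 'tau': array([ 4.21583059e-05, -4.46031868e+01, -2.90569621e+01, -4.45071610e-04,
        1.19810749e-02, -3.84831708e-05]), 'tool_pos': array([0.21930418, 0.50380673, 0.2444202 ]), 'tool_rot': array([ 2.62721739,  1.72124327, -0.00286324]), 'contact_force': array([ 0.51608013,  0.0938891 , -0.47075345]), 'ft_torque': array([-0.04665928,  0.02660558,  0.00518976]), 'width': 0.08513865238855117}
side [[416.28458814   0.         320.06393121]
 [  0.         416.28458814 199.67988272]
 [  0.           0.           1.        ]] [[ 0.88840563  0.33406201 -0.3148619   0.28930453]
 [-0.45893446  0.63033102 -0.62614852 -0.60611696]
 [-0.01070521  0.70077484  0.71330219  0.79665744]
 [ 0.          0.          0.          1.        ]]
top [[422.94622188   0.         324.69209583]
 [  0.         422.94622188 193.29395347]
 [  0.           0.           1.        ]] [[ 0.02434861  0.99643341 -0.08079361  0.53214206]
 [-0.9996876   0.02381231 -0.007595    0.02722853]
 [-0.00564403  0.0809533   0.99670192  1.22319191]
 [ 0.          0.          0.          1.        ]]
wrist [[276.48681688   0.         324.19833137]
 [  0.         276.48681688 198.42015577]
 [  0.           0.           1.        ]] [[ 4.00451074e-01 -8.78754851e-01 -2.59670655e-01  1.53851493e-01]
 [ 9.16318066e-01  3.83919782e-01  1.13871868e-01  5.32832705e-01]
 [-3.72754909e-04 -2.83541025e-01  9.58960035e-01  3.72662951e-01]
 [ 0.00000000e+00  0.00000000e+00  0.00000000e+00  1.00000000e+00]]
```

View pics/top0.png

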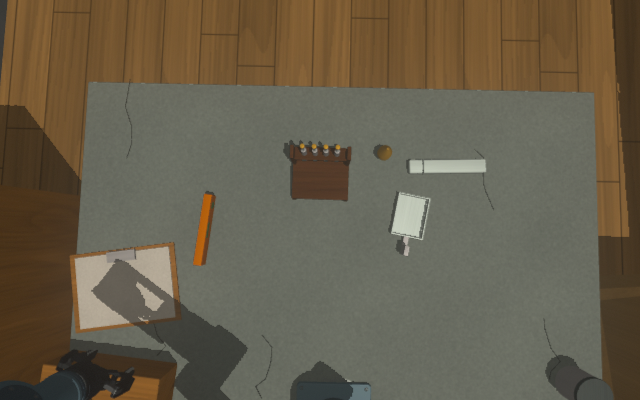

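View pics/side0.png

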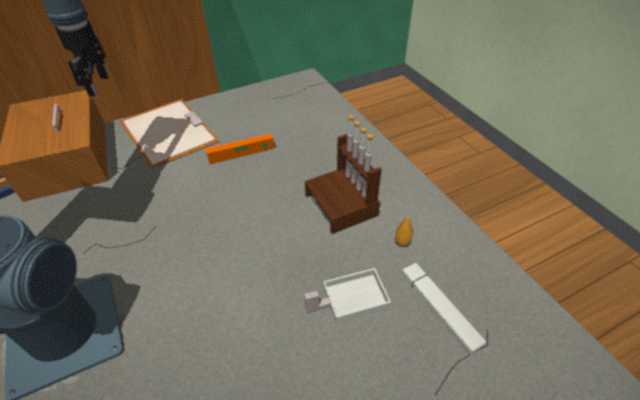

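View pics/wrist0.png

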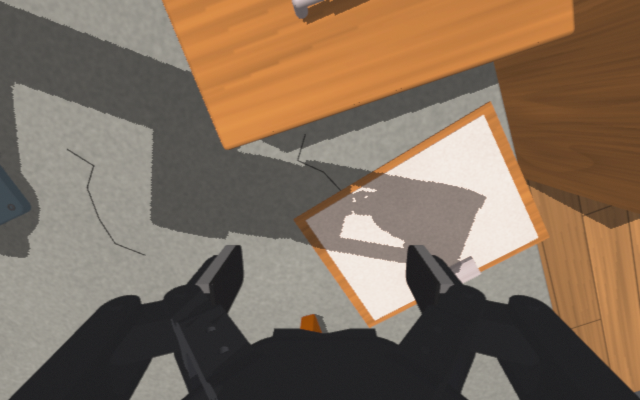

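The top view shows the stand with its mouth facing the robot (roof about px 291–350, 145–200). The tray is at about (410,216) with its grip at (405,250), the bob at (383,152) and the ruler case at (447,166). I'll zoom in next.

Run:
```python
import cv2
t=cv2.imread("pics/top0.png");s=cv2.imread("pics/side0.png")
cv2.imwrite("pics/tz.png",cv2.resize(t[130:270,280:440],None,fx=5,fy=5,interpolation=cv2.INTER_CUBIC)[:600])
cv2.imwrite("pics/tz2.png",cv2.resize(t[180:265,380:440],None,fx=7,fy=7,interpolation=cv2.INTER_CUBIC))
cv2.imwrite("pics/sz.png",cv2.resize(s[255:325,295:400],None,fx=7,fy=7,interpolation=cv2.INTER_CUBIC))
cv2.imwrite("pics/sz2.png",cv2.resize(s[130:235,295:400],None,fx=5.5,fy=5.5,interpolation=cv2.INTER_CUBIC))
```

```text
(no output)
```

View pics/tz.png

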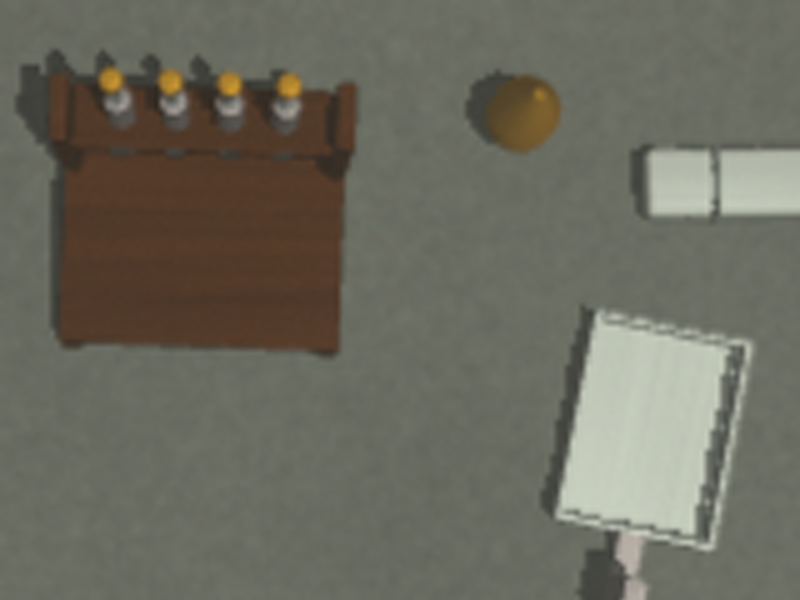

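View pics/tz2.png

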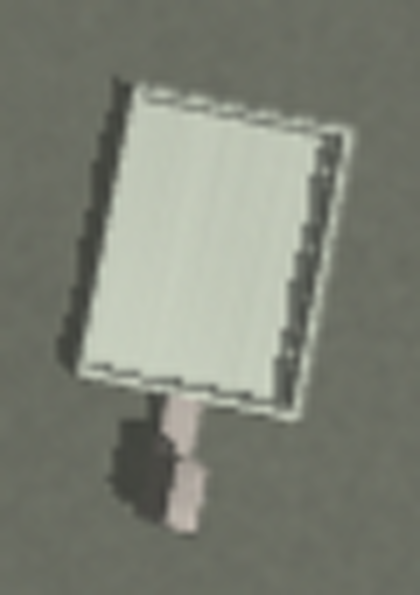

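View pics/sz.png

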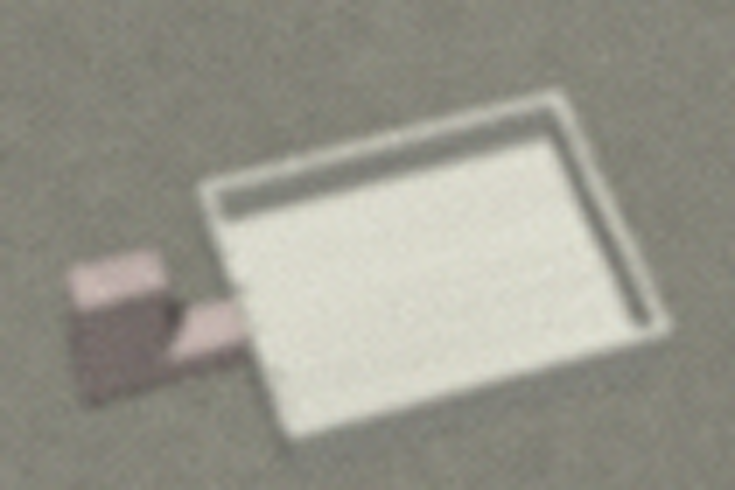

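View pics/sz2.png

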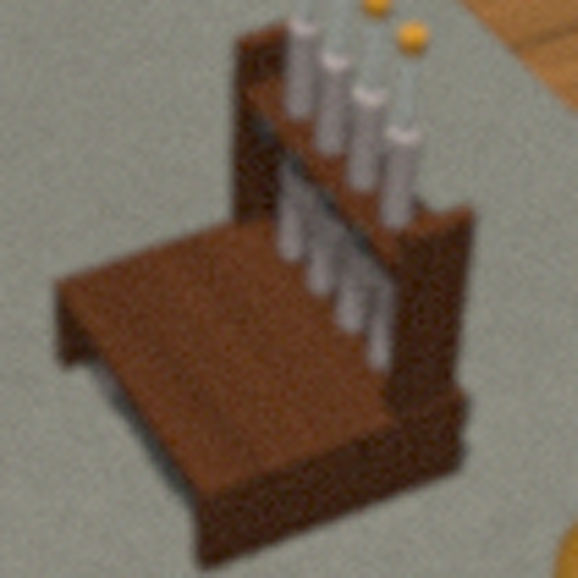

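```bash
cat > h.py <<'E'
import numpy as np, cv2
from scipy.optimize import least_squares
def proj(K,T,P):
    p=(np.atleast_2d(P)-T[:3,3])@T[:3,:3]
    p=p*[1,-1,-1]
    q=p@K.T
    return q[:,:2]/q[:,2:]
def world(pose,P):
    x,y,a=pose;P=np.atleast_2d(P)
    c,s=np.cos(a),np.sin(a)
    return np.c_[x+c*P[:,0]-s*P[:,1],y+s*P[:,0]+c*P[:,1],P[:,2]]
def fit(obs,x0):
    # obs: list of (K,T,P,uv)
    f=lambda x:np.concatenate([(proj(K,T,world(x,P))-uv).ravel() for K,T,P,uv in obs])
    r=least_squares(f,x0,loss='soft_l1',f_scale=1.0)
    return r.x,f(r.x).reshape(-1,2),np.sqrt(np.diag(np.linalg.inv(r.jac.T@r.jac)))
def crop(pts,f,off): return (np.array(pts,float)+.5)/f-.5+np.array(off)
E
python3 - <<'E'
from h import *
from cell import cams
C={n:cams.capture(n) for n in("side","top")}
KT={n:(C[n]["intrinsics"],C[n]["pose"]) for n in C}
np.save("kt.npy",KT,allow_pickle=True)
L=.06;W=.045
tr=np.array([[L,W,.024],[L,-W,.024],[-L,-W,.024],[-L,W,.024]])
gp=np.array([[-.112,.007,.06],[-.112,-.007,.06],[-.084,.007,.06],[-.084,-.007,.06]])
ot=crop([(133,85),(355,127),(300,418),(78,375)],7,(380,180))
og=crop([(165,527),(197,533),(175,457),(208,463)],7,(380,180))
os_=crop([(562,92),(670,328),(292,437),(200,185)],7,(295,255))
osg=crop([(68,270),(78,308),(158,248),(168,290)],7,(295,255))
for sel in ("both","top","side"):
    obs=[]
    if sel!="side": obs+=[(*KT["top"],tr,ot),(*KT["top"],gp,og)]
    if sel!="top": obs+=[(*KT["side"],tr,os_),(*KT["side"],gp,osg)]
    x,r,s=fit(obs,[.47,-.2,0]);print("tray",sel,x,s);
    if sel=="both":print(r.round(1).tolist())
st=np.array([[0,.078,.054],[0,-.078,.054]])
o1=crop([(60,342),(338,351)],5,(280,130))
st2=np.array([[0,.078,.054],[0,-.078,.054],[0,-.078,0],[0,.078,0],[.136,-.078,.054],[.136,-.078,0]])
o2=crop([(57,283),(200,493),(205,568),(60,362),(465,395),(460,468)],5.5,(295,130))
for sel in ("both","top","side"):
    obs=[]
    if sel!="side": obs+=[(*KT["top"],st,o1)]
    if sel!="top": obs+=[(*KT["side"],st2,o2)]
    x,r,s=fit(obs,[.5,0,0]);print("stand",sel,x,s)
    if sel=="both":print(r.round(1).tolist())
E
```

```text
tray both [ 0.57238456 -0.20770926 -0.17999399] [0.00063685 0.00080731 0.00920903]
[[0.2, -0.2], [-0.3, 0.2], [-0.3, 0.3], [0.1, -0.1], [-0.3, -0.1], [0.2, 0.1], [0.2, -0.2], [0.5, 0.0], [-0.7, -0.0], [0.2, 0.2], [-0.2, 0.2], [-0.2, 0.3], [-0.3, -0.1], [0.2, 0.3], [0.1, -0.5], [0.6, -0.8]]
tray top [ 0.5724075  -0.207525   -0.17809462] [0.00100156 0.00125461 0.01417438]
tray side [ 0.57236337 -0.20784162 -0.18136263] [0.00082746 0.00106622 0.01216648]
stand both [ 0.61180334  0.05115805 -0.01071461] [0.00126263 0.00141741 0.01404972]
[[-0.6, -0.4], [0.1, -0.2], [-1.0, -0.8], [0.8, 0.5], [-0.3, 1.4], [-0.8, -0.6], [1.0, -0.4], [-0.1, 1.0]]
stand top [ 0.61099311  0.05046168 -0.00845968] [0.00196374 0.0021198  0.02517698]
stand side [ 0.61261048  0.05213797 -0.01647268] [0.00160392 0.00204148 0.01729013]
```

```bash
cat >> h.py <<'E'
from scipy.spatial.transform import Rotation as R
def down(yaw):
    # tool z down, tool x along object y (yaw) up to sign
    c,s=np.cos(yaw),np.sin(yaw)
    x=np.array([-s,c,0]);z=np.array([0,0,-1.]);y=np.cross(z,x)
    return np.c_[x,y,z]
def delta(st,pos,yaw,flip=None):
    Rm=R.from_rotvec(st["tool_rot"]).as_matrix();best=None
    for k in (0,np.pi):
        D=down(yaw+k); rv=R.from_matrix(Rm.T@D).as_rotvec()
        if best is None or np.linalg.norm(rv)<np.linalg.norm(best):best=rv
    d=Rm.T@(np.array(pos)-st["tool_pos"])
    return d/.06,best
def info(st):
    Rm=R.from_rotvec(st["tool_rot"]).as_matrix()
    print("t",round(st["time"],2),"pos",st["tool_pos"].round(4),"xax",Rm[:,0].round(4),"z",Rm[:,2].round(4),"F",st["contact_force"].round(2),"M",st["ft_torque"].round(3),"w",round(st["width"],4))
E
python3 - <<'E'
from h import *
from cell import arm
s=arm.read_state();info(s)
g=world([.5724,-.2077,-.18],[[-.098,0,.04]])[0];print(g)
print(delta(s,[g[0],g[1],.15],-.18),s["joint_pos"])
E
```

```text
t 0.25 pos [0.2195 0.5041 0.2449] xax [ 3.994e-01  9.168e-01 -8.000e-04] z [-5.e-04 -7.e-04 -1.e+00] F [ 0.3  -0.88 -0.16] M [0.042 0.042 0.   ] w 0.0859
[ 0.47598332 -0.1901551   0.04      ]
(array([-8.89922338,  8.53968831,  1.58819525]), array([-0.00026017,  0.00081866, -0.23081149])) [ 9.57152165e-01  2.58972296e-01  1.53545494e+00 -9.25434745e-06
  1.34802247e+00 -2.02830610e-01]
```

>>> {"name": "step_arm", "arguments": {
  "targets": [
    [-0.68, 0.66, 0.05, 0, 0, -0.029],
    [-0.68, 0.66, 0.05, 0, 0, -0.029],
    [-0.68, 0.66, 0.05, 0, 0, -0.029],
    [-0.68, 0.66, 0.05, 0, 0, -0.029],
    [-0.68, 0.66, 0.05, 0, 0, -0.029],
    [-0.68, 0.66, 0.05, 0, 0, -0.029],
    [-0.68, 0.66, 0.05, 0, 0, -0.029],
    [-0.68, 0.66, 0.05, 0, 0, -0.029]
  ],
  "claw": -1,
  "force": 40
}}

```text
time: 1.25
tool_pos: [0.4278, 0.0907, 0.2207]
tool_rot: [2.393, 2.033, 0.007]
contact_force: [1.1, 0.6, 0.3]
width: 0.0852
```

Run:
```python
from h import *
from cell import arm
s=arm.read_state();info(s)
print(delta(s,[.476,-.1902,.15],-.18))
```

```text
t 1.25 pos [0.4278 0.0907 0.2207] xax [0.1617 0.9868 0.0021] z [ 0.0043  0.0014 -1.    ] F [1.07 0.65 0.28] M [0.01  0.01  0.026] w 0.0852
(array([-4.49205997,  1.5444443 ,  1.1747684 ]), array([ 0.00399919, -0.00216088,  0.01759357]))
```

Run:
```python
from h import *
from cell import cams
c=cams.capture("wrist");cv2.imwrite("pics/w1.png",c["image"]);np.save("w1.npy",{"K":c["intrinsics"],"T":c["pose"]},allow_pickle=True)
print(c["pose"].round(3))
```

```text
[[ 0.163 -0.945 -0.285  0.357]
 [ 0.987  0.157  0.044  0.102]
 [ 0.003 -0.288  0.958  0.348]
 [ 0.     0.     0.     1.   ]]
```

View pics/w1.png

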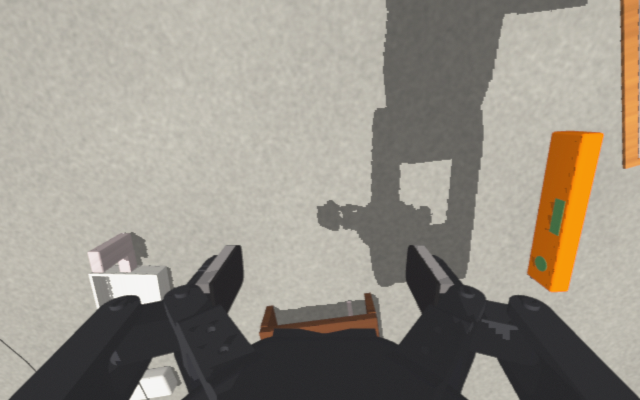

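Run:
```python
import cv2
t=cv2.imread("pics/w1.png")
cv2.imwrite("pics/w1z.png",cv2.resize(t[282:345,250:400],None,fx=5.3,fy=5.3,interpolation=cv2.INTER_CUBIC))
```

```text
(no output)
```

View pics/w1z.png

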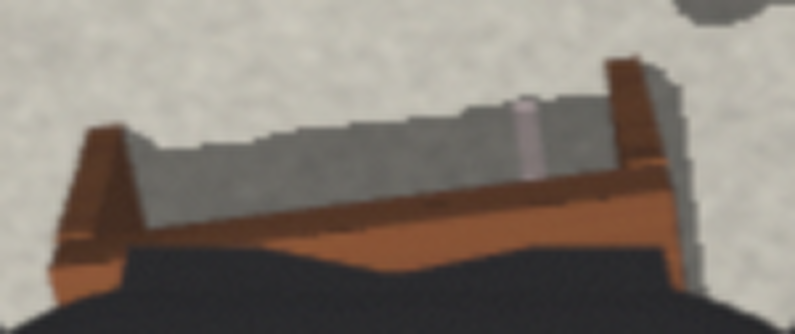

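Run:
```python
from h import *
w=np.load("w1.npy",allow_pickle=True).item();KT=np.load("kt.npy",allow_pickle=True).item()
cr=lambda p:crop(p,5.3,(250,282))
P=np.array([[0,.068,0],[0,.078,0],[0,-.078,0],[0,-.068,0],[0,.078,.054],[0,-.078,.054]])
o=cr([(607,62),(638,58),(88,128),(122,124),(668,187),(55,265)])
st=np.array([[0,.078,.054],[0,-.078,.054]])
o1=crop([(60,342),(338,351)],5,(280,130))
st2=np.array([[0,.078,.054],[0,-.078,.054],[0,-.078,0],[0,.078,0],[.136,-.078,.054],[.136,-.078,0]])
o2=crop([(57,283),(200,493),(205,568),(60,362),(465,395),(460,468)],5.5,(295,130))
A=(w["K"],w["T"],P,o)
for nm,obs in (("w",[A]),("w+",[A,(*KT["top"],st,o1),(*KT["side"],st2,o2)])):
    x,r,s=fit(obs,[.61,.05,0]);print(nm,x,s,r[:6].round(1).tolist())
    for px in [(513,103),(538,99)]:
        uv=cr([px])
        q=least_squares(lambda v:(proj(w["K"],w["T"],world(x,[[v[0],v[1],0]]))-uv).ravel(),[0,0]).x;print("rail front z0, stand frame",q)
```

```text
w [ 0.61140597  0.05173763 -0.0154707 ] [0.00086403 0.00077124 0.01168814] [[-0.4, -0.4], [0.5, -0.6], [-0.1, -0.3], [0.1, -0.4], [1.7, 0.9], [-2.1, 1.2]]
rail front z0, stand frame [0.01017632 0.04115187]
rail front z0, stand frame [0.00992033 0.04822308]
w+ [ 0.61158866  0.05158541 -0.01352095] [0.00069482 0.00067272 0.00879014] [[-0.5, -0.4], [0.4, -0.5], [-0.1, -0.1], [0.0, -0.2], [1.6, 1.0], [-2.1, 1.5]]
rail front z0, stand frame [0.0100718  0.04128168]
rail front z0, stand frame [0.0098296  0.04835338]
```

The wrist view shows the mouth and the rail's front end (crop px 513–540, 100). The rail's inner face is at about stand y = 41 mm, so u ≈ -5, and the stand yaw is about -0.013. Next I go to the grip.

>>> {"name": "step_arm", "arguments": {
  "targets": [
    [-0.95, 0.3, 0.1, 0, 0, 0.004],
    [-0.95, 0.3, 0.1, 0, 0, 0.004],
    [-0.95, 0.3, 0.1, 0, 0, 0.004],
    [-0.95, 0.3, 0.1, 0, 0, 0.004],
    [-0.7, 0.25, 0.1, 0, 0, 0],
    [0, 0, 0, 0, 0, 0]
  ]
}}

```text
time: 2.05
tool_pos: [0.4726, -0.2, 0.1912]
tool_rot: [2.409, 2.003, 0.009]
contact_force: [-0.7, 0.3, -1.2]
width: 0.0855
```

Run:
```python
from h import *
from cell import arm,cams
s=arm.read_state();info(s)
print(delta(s,[.476,-.1902,.15],-.18))
c=cams.capture("wrist");cv2.imwrite("pics/w2.png",c["image"]);np.save("w2.npy",{"K":c["intrinsics"],"T":c["pose"]},allow_pickle=True)
```

```text
t 2.05 pos [ 0.4726 -0.2     0.1912] xax [ 0.1825  0.9832 -0.0012] z [ 0.0099 -0.003  -0.9999] F [-0.75  0.26 -1.21] M [-0.013  0.004  0.031] w 0.0855
(array([0.17223693, 0.01816304, 0.6873367 ]), array([ 0.01031621,  0.00117799, -0.00352133]))
```

View pics/w2.png

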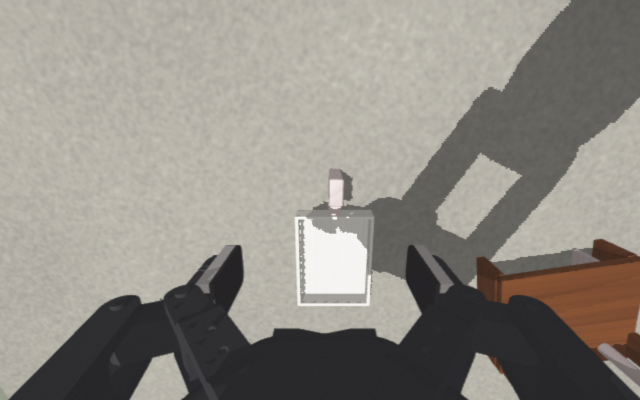

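Run:
```python
import cv2
t=cv2.imread("pics/w2.png")
cv2.imwrite("pics/w2z.png",cv2.resize(t[163:313,280:390],None,fx=4,fy=4,interpolation=cv2.INTER_CUBIC))
```

```text
(no output)
```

View pics/w2z.png

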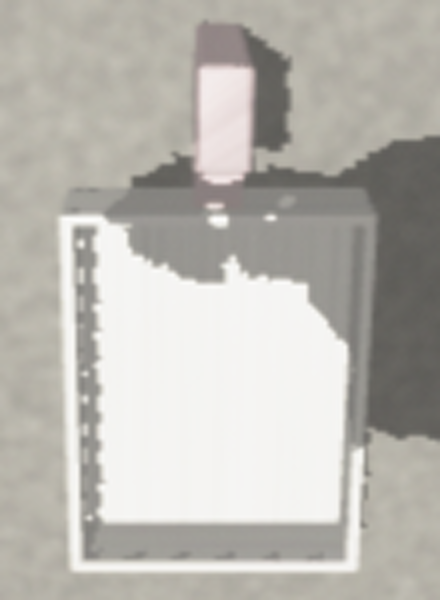

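Run:
```python
from h import *
from cell import arm
w=np.load("w2.npy",allow_pickle=True).item()
cr=lambda p:crop(p,4,(280,163))
L=.06;W=.045
P=np.array([[L,W,.024],[L,-W,.024],[-L,-W,.024],[-L,W,.024],[-.112,.007,.06],[-.112,-.007,.06],[-.084,.007,.06],[-.084,-.007,.06]])
o=cr([(357,571),(74,572),(59,215),(376,215),(252,67),(197,67),(250,180),(200,180)])
x,r,s=fit([(w["K"],w["T"],P,o)],[.57,-.2,-.18]);print(x,s,r.round(1).tolist())
x=(x+np.array([.5724,-.2077,-.18]))/2
g=world(x,[[-.098,0,.04]])[0];print(x,g)
print(delta(arm.read_state(),g,x[2]))
```

```text
[ 0.57261181 -0.20687919 -0.18138089] [0.00044224 0.00053798 0.00614754] [[0.1, 0.1], [-0.2, 0.1], [0.2, 0.6], [0.1, 0.3], [0.5, 0.0], [-0.4, 0.1], [0.5, -0.5], [-1.1, -0.5]]
[ 0.5725059  -0.2072896  -0.18069045] [ 0.47610136 -0.18967813  0.04      ]
(array([0.154851  , 0.01169935, 2.52215417]), array([ 0.00968813,  0.00031976, -0.00165162]))
```

>>> {"name": "step_arm", "arguments": {
  "targets": [
    [0.155, 0.03, 0.3, 0.01, 0, -0.002],
    [0, 0, 0.5, 0, 0, 0],
    [0, 0, 0.5, 0, 0, 0],
    [0, 0, 0.4, 0, 0, 0],
    [0, 0, 0, 0, 0, 0]
  ]
}}

```text
time: 2.72
tool_pos: [0.475, -0.1781, 0.0838]
tool_rot: [-2.4, -2.019, 0.001]
contact_force: [-0.1, -0.5, -0.0]
width: 0.0855
```

Run:
```python
from h import *
from cell import arm
s=arm.read_state();info(s)
print(delta(s,[.4761,-.1897,.04],-.1807))
```

```text
t 2.73 pos [ 0.475  -0.1781  0.0838] xax [0.1709 0.9853 0.003 ] z [-0.0041  0.0038 -1.    ] F [-0.09 -0.55 -0.04] M [ 0.002 -0.009 -0.02 ] w 0.0855
(array([-0.18879212,  0.05450859,  0.72921619]), array([-0.00471001, -0.00299992,  0.00891957]))
```

>>> {"name": "step_arm", "arguments": {
  "targets": [
    [-0.19, 0.055, 0, -0.004, -0.003, 0.008],
    [0, 0, 0.3, 0, 0, 0],
    [0, 0, 0.2, 0, 0, 0],
    [0, 0, 0, 0, 0, 0],
    [0, 0, 0, 0, 0, 0]
  ]
}}

```text
time: 3.35
tool_pos: [0.4797, -0.191, 0.057]
tool_rot: [2.404, 2.011, 0.002]
contact_force: [0.2, -0.6, 0.7]
width: 0.0855
```

Run:
```python
from h import *
from cell import arm
s=arm.read_state();info(s)
print(delta(s,[.4761,-.1897,.04],-.1807))
```

```text
t 3.35 pos [ 0.4797 -0.191   0.057 ] xax [ 0.1766  0.9843 -0.0038] z [ 0.006  -0.0049 -1.    ] F [ 0.21 -0.64  0.74] M [-0.028  0.05   0.003] w 0.0855
(array([ 0.01234088, -0.06453495,  0.2820668 ]), array([0.00673706, 0.00376516, 0.00322211]))
```

>>> {"name": "step_arm", "arguments": {
  "targets": [
    [0.01, -0.06, 0.1, 0.005, 0.003, 0.003],
    [0, 0, 0.18, 0, 0, 0],
    [0, 0, 0, 0, 0, 0],
    [0, 0, 0, 0, 0, 0]
  ]
}}

```text
time: 3.85
tool_pos: [0.4764, -0.1902, 0.0398]
tool_rot: [2.411, 2.01, 0.001]
contact_force: [0.2, -0.1, 0.5]
width: 0.0854
```

Run:
```python
from h import *
from cell import arm,cams
for i in range(4):
    s=arm.read_state();info(s)
    c=cams.capture("wrist")
print(delta(s,[.4761,-.1897,.04],-.1807))
cv2.imwrite("pics/w3.png",c["image"])
```

```text
t 3.85 pos [ 0.4764 -0.1902  0.0398] xax [ 0.18    0.9837 -0.0011] z [ 0.0024 -0.0016 -1.    ] F [ 0.15 -0.08  0.51] M [ 0.01  -0.012 -0.012] w 0.0854
t 3.9 pos [ 0.4763 -0.1901  0.0398] xax [ 0.18    0.9837 -0.001 ] z [ 0.0022 -0.0015 -1.    ] F [ 0.84 -0.11  0.24] M [ 0.005  0.029 -0.029] w 0.0855
t 3.95 pos [ 0.4764 -0.1901  0.0399] xax [ 0.1799  0.9837 -0.0012] z [ 0.0025 -0.0016 -1.    ] F [ 1.02 -0.36  0.22] M [-0.015 -0.005 -0.026] w 0.0852
t 4.0 pos [ 0.4765 -0.1902  0.04  ] xax [ 0.1799  0.9837 -0.0013] z [ 0.0027 -0.0018 -1.    ] F [ 0.22 -0.83 -0.19] M [-0.058 -0.043  0.001] w 0.0851
(array([ 0.00665893, -0.00860803, -0.0002044 ]), array([ 0.00301276,  0.00126551, -0.00017349]))
```

View pics/w3.png

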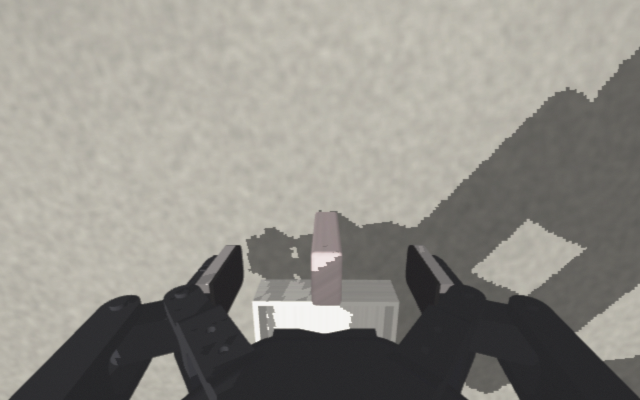

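The plate (px 312–342, 250–303) sits midway between the pads, so I'll close.

>>> {"name": "step_arm", "arguments": {
  "targets": [
    [0, 0, 0, 0, 0, 0],
    [0, 0, 0, 0, 0, 0],
    [0, 0, 0, 0, 0, 0],
    [0, 0, 0, 0, 0, 0],
    [0, 0, 0, 0, 0, 0],
    [0, 0, 0, 0, 0, 0]
  ],
  "claw": 1,
  "force": 40
}}

```text
time: 4.8
tool_pos: [0.4768, -0.1902, 0.0405]
tool_rot: [2.41, 2.009, 0.002]
contact_force: [0.0, -0.9, 0.6]
width: 0.0138
```

Run:
```python
from h import *
from cell import arm,cams
s=arm.read_state();info(s)
x=np.array([.6116,.0516,-.0135])
# stage: tray centre at stand x=-0.085, y=-0.011
t=world(x,[[-.085-.098,-.011,.04]])[0];print(t,delta(s,t,x[2]))
```

```text
t 4.8 pos [ 0.4768 -0.1902  0.0405] xax [ 0.1798  0.9837 -0.0015] z [ 0.0035 -0.0022 -1.    ] F [ 0.01 -0.91  0.56] M [ 0.132 -0.059  0.028] w 0.0138
[0.42846818 0.04307143 0.04      ] (array([ 3.67994286e+00, -1.49198917e+00, -2.92815887e-03]), array([ 0.00374661,  0.0018051 , -0.16729376]))
```

>>> {"name": "step_arm", "arguments": {
  "targets": [
    [0, -0.3, -0.01, 0, 0, 0],
    [0, -0.5, 0, 0, 0, 0],
    [0.1, -0.5, 0, 0, 0, 0],
    [0.4, -0.2, 0, 0, 0, -0.02],
    [0.5, 0, 0, 0, 0, -0.03],
    [0.5, 0, 0, 0, 0, -0.03],
    [0.3, 0, 0, 0, 0, -0.02],
    [0, 0, 0, 0, 0, 0]
  ]
}}

```text
time: 5.8
tool_pos: [0.403, -0.0664, 0.0405]
tool_rot: [2.302, 2.125, 0.002]
contact_force: [-0.7, 1.4, -0.5]
width: 0.0133
```

Run:
```python
from h import *
from cell import arm,cams
s=arm.read_state();info(s)
x=np.array([.6116,.0516,-.0135])
t=world(x,[[-.085-.098,-.011,.04]])[0];print(t,delta(s,t,x[2]))
```

```text
t 5.8 pos [ 0.403  -0.0664  0.0405] xax [ 0.0801  0.9968 -0.0051] z [ 0.0065 -0.0056 -1.    ] F [-0.72  1.35 -0.54] M [0.239 0.154 0.039] w 0.0133
[0.42846818 0.04307143 0.04      ] (array([1.85246526e+00, 2.76903757e-01, 2.31860874e-04]), array([ 0.00680229,  0.00528417, -0.06662303]))
```

>>> {"name": "step_arm", "arguments": {
  "targets": [
    [0.35, 0, 0, 0.002, 0.002, -0.015],
    [0.5, 0, 0, 0, 0, -0.015],
    [0.5, 0, 0, 0, 0, -0.015],
    [0.25, 0, 0, 0, 0, -0.01],
    [0, 0, 0, 0, 0, 0],
    [0, 0, 0, 0, 0, 0]
  ]
}}

```text
time: 6.55
tool_pos: [0.4113, 0.0269, 0.0404]
tool_rot: [2.245, 2.184, 0.001]
contact_force: [0.1, 1.4, 0.9]
width: 0.0132
```

Run:
```python
from h import *
from cell import arm,cams
s=arm.read_state();info(s)
x=np.array([.6116,.0516,-.0135])
t=world(x,[[-.085-.098,-.011,.04]])[0];print(t,delta(s,t,x[2]))
for n in ("wrist","top","side"):
    c=cams.capture(n);cv2.imwrite(f"pics/{n}4.png",c["image"]);np.save(f"{n}4.npy",{"K":c["intrinsics"],"T":c["pose"]},allow_pickle=True)
```

```text
t 6.55 pos [0.4113 0.0269 0.0404] xax [ 0.0275  0.9996 -0.0062] z [ 0.0075 -0.0064 -1.    ] F [0.14 1.41 0.91] M [0.476 0.094 0.118] w 0.0132
[0.42846818 0.04307143 0.04      ] (array([0.27732214, 0.27922562, 0.00700154]), array([ 0.0076142 ,  0.00623221, -0.01402836]))
```

View pics/wrist4.png

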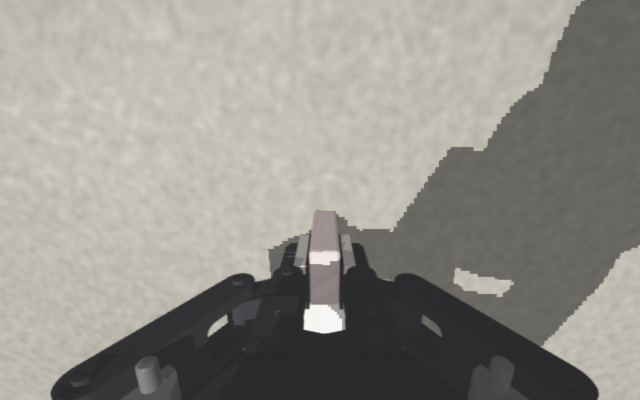

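View pics/side4.png

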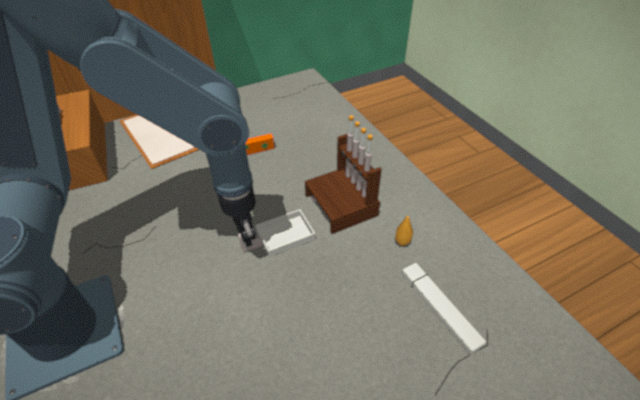

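>>> {"name": "step_arm", "arguments": {
  "targets": [
    [0.14, 0.14, 0, 0.007, 0.006, -0.014],
    [0.13, 0.14, 0, 0, 0, 0],
    [0, 0, 0, 0, 0, 0],
    [0, 0, 0, 0, 0, 0]
  ]
}}

```text
time: 7.2
tool_pos: [0.4297, 0.0416, 0.0405]
tool_rot: [2.237, 2.203, -0.001]
contact_force: [-2.1, -1.7, 2.6]
width: 0.0137
```

Run:
```python
from h import *
from cell import arm,cams
s=arm.read_state();info(s)
x=np.array([.6116,.0516,-.0135])
t=world(x,[[-.085-.098,-.011,.04]])[0];print(t,delta(s,t,x[2]))
c=cams.capture("top");cv2.imwrite("pics/t5.png",c["image"])
cv2.imwrite("pics/t5z.png",cv2.resize(c["image"][140:280,260:400],None,fx=5.5,fy=5.5,interpolation=cv2.INTER_CUBIC)[:600])
c=cams.capture("side");cv2.imwrite("pics/s5.png",c["image"])
cv2.imwrite("pics/s5z.png",cv2.resize(c["image"][165:265,235:385],None,fx=5.3,fy=5.3,interpolation=cv2.INTER_CUBIC)[:600])
```

```text
t 7.2 pos [0.4297 0.0416 0.0405] xax [ 0.0154  0.9999 -0.0015] z [ 7.0e-04 -1.5e-03 -1.0e+00] F [-2.1  -1.71  2.64] M [-0.119  0.22   0.007] w 0.0137
[0.42846818 0.04307143 0.04      ] (array([ 0.02379494, -0.02098643,  0.007926  ]), array([ 0.00076103,  0.00147745, -0.00186243]))
```

View pics/t5z.png

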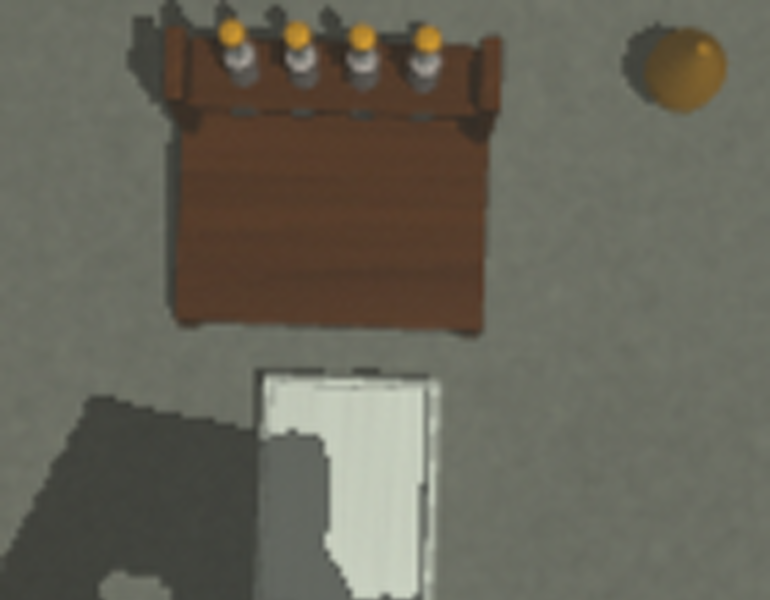

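View pics/s5z.png

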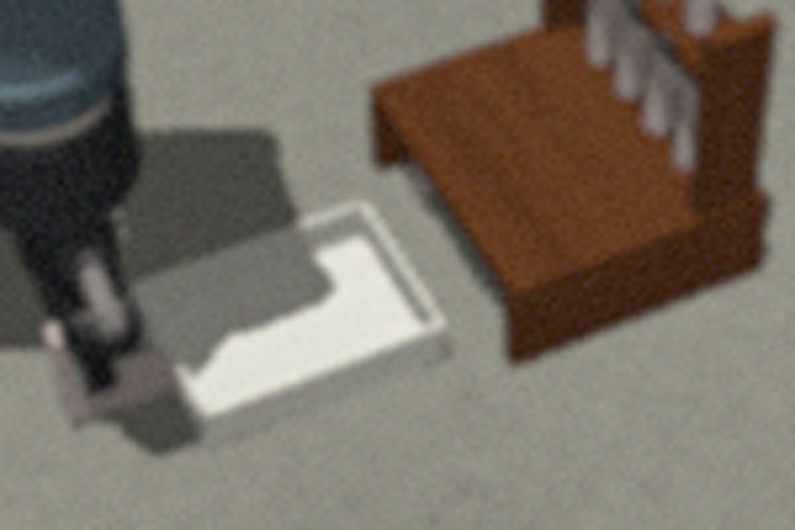

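>>> {"name": "step_arm", "arguments": {
  "targets": [
    [0, 0.16, 0, 0, 0, 0],
    [0, 0.16, 0, 0, 0, 0],
    [0, 0.16, 0, 0, 0, 0],
    [0, 0.16, 0, 0, 0, 0],
    [0, 0.16, 0, 0, 0, 0],
    [0, 0, 0, 0, 0, 0]
  ]
}}

```text
time: 8.05
tool_pos: [0.478, 0.041, 0.0406]
tool_rot: [-2.238, -2.203, 0.004]
contact_force: [1.5, 0.2, -0.4]
width: 0.0139
```

```bash
cat > st.py <<'E'
from h import *
from cell import arm
s=arm.read_state();info(s)
x=np.array([.6116,.0516,-.0135])
d=s["tool_pos"][:2]-x[:2];c,sn=np.cos(x[2]),np.sin(x[2])
sx=c*d[0]+sn*d[1];sy=-sn*d[0]+c*d[1]
Rm=R.from_rotvec(s["tool_rot"]).as_matrix()
yaw=np.arctan2(-Rm[0,0],Rm[1,0])-x[2]
print("nose in mm %.2f  sy %.2f  tray centre y %.2f relyaw %.4f"%((sx+.158)*1e3,sy*1e3,(sy+.098*yaw)*1e3,yaw))
E
python3 st.py
```

```text
t 8.05 pos [0.478  0.041  0.0406] xax [ 1.570e-02  9.999e-01 -9.000e-04] z [-2.6e-03 -9.0e-04 -1.0e+00] F [ 1.54  0.15 -0.44] M [ 0.018 -0.435 -0.065] w 0.0139
nose in mm 24.59  sy -12.35  tray centre y -12.57 relyaw -0.0022
```

>>> {"name": "step_arm", "arguments": {
  "targets": [
    [0, 0.13, 0, 0, 0, 0],
    [0, 0.1, 0, 0, 0, 0],
    [0.05, 0, 0, 0, 0, 0],
    [0.03, 0, 0, 0, 0, 0],
    [0, 0, 0, 0, 0, 0]
  ]
}}

```text
time: 8.68
tool_pos: [0.4915, 0.0455, 0.0405]
tool_rot: [-2.238, -2.202, 0.007]
contact_force: [-2.1, -0.6, 2.1]
width: 0.0134
```

```bash
python3 st.py
```

```text
t 8.68 pos [0.4915 0.0455 0.0405] xax [ 0.0164  0.9999 -0.0015] z [-0.0046 -0.0014 -1.    ] F [-2.07 -0.59  2.1 ] M [-0.154 -0.212 -0.156] w 0.0134
nose in mm 38.04  sy -7.73  tray centre y -8.02 relyaw -0.0029
```

>>> {"name": "step_arm", "arguments": {
  "targets": [
    [0.02, 0, 0, 0, 0, 0],
    [0.017, 0, 0, 0, 0, 0],
    [0, 0, 0, 0, 0, 0]
  ]
}}

```text
time: 9.05
tool_pos: [0.4917, 0.0478, 0.0405]
tool_rot: [-2.238, -2.202, 0.006]
contact_force: [-0.9, 0.1, 0.9]
width: 0.0134
```

```bash
python3 st.py
```

```text
t 9.05 pos [0.4917 0.0478 0.0405] xax [ 0.0165  0.9999 -0.0015] z [-0.0041 -0.0015 -1.    ] F [-0.93  0.12  0.9 ] M [-0.13  -0.249 -0.172] w 0.0134
nose in mm 38.21  sy -5.44  tray centre y -5.73 relyaw -0.0030
```

>>> {"name": "step_arm", "arguments": {
  "targets": [
    [0.013, 0, 0, 0, 0, 0],
    [0.01, 0, 0, 0, 0, 0]
  ]
}}

```text
time: 9.3
tool_pos: [0.4918, 0.0492, 0.0405]
tool_rot: [-2.238, -2.202, 0.006]
contact_force: [-0.4, -1.5, 1.2]
width: 0.0135
```

```bash
python3 st.py
```

```text
t 9.3 pos [0.4918 0.0492 0.0405] xax [ 0.0165  0.9999 -0.0016] z [-0.004  -0.0015 -1.    ] F [-0.37 -1.52  1.24] M [-0.265 -0.256 -0.209] w 0.0135
nose in mm 38.25  sy -4.02  tray centre y -4.32 relyaw -0.0030
```

>>> {"name": "step_arm", "arguments": {
  "targets": [
    [0.01, 0, 0, 0, 0, 0],
    [0.008, 0, 0, 0, 0, 0]
  ]
}}

```text
time: 9.55
tool_pos: [0.4918, 0.0503, 0.0405]
tool_rot: [-2.238, -2.202, 0.006]
contact_force: [-1.1, -2.9, 1.7]
width: 0.0133
```

```bash
python3 st.py
```

```text
t 9.55 pos [0.4918 0.0503 0.0405] xax [ 0.0164  0.9999 -0.0017] z [-0.004  -0.0016 -1.    ] F [-1.14 -2.86  1.67] M [-0.373 -0.182 -0.29 ] w 0.0133
nose in mm 38.26  sy -2.93  tray centre y -3.22 relyaw -0.0029
```

>>> {"name": "step_arm", "arguments": {
  "targets": [
    [0.008, 0, 0, 0, 0, 0],
    [0.006, 0, 0, 0, 0, 0]
  ]
}}

```text
time: 9.8
tool_pos: [0.4917, 0.0507, 0.0405]
tool_rot: [-2.239, -2.202, 0.007]
contact_force: [-1.6, -4.0, 0.7]
width: 0.0134
```

```bash
python3 st.py
```

```text
t 9.8 pos [0.4917 0.0507 0.0405] xax [ 0.0168  0.9999 -0.0023] z [-0.0043 -0.0023 -1.    ] F [-1.6  -3.99  0.7 ] M [-0.604 -0.135 -0.4  ] w 0.0134
nose in mm 38.12  sy -2.52  tray centre y -2.84 relyaw -0.0033
```

>>> {"name": "step_arm", "arguments": {
  "targets": [
    [0.008, 0, 0, 0, 0, 0],
    [0.008, 0, 0, 0, 0, 0],
    [0.008, 0, 0, 0, 0, 0]
  ]
}}

```text
time: 10.18
tool_pos: [0.4916, 0.0513, 0.0406]
tool_rot: [-2.241, -2.201, 0.009]
contact_force: [-1.7, -4.9, 1.7]
width: 0.0135
```

```bash
python3 st.py
```

```text
t 10.18 pos [0.4916 0.0513 0.0406] xax [ 0.018   0.9998 -0.0034] z [-0.0048 -0.0033 -1.    ] F [-1.69 -4.92  1.75] M [-0.842 -0.087 -0.641] w 0.0135
nose in mm 37.97  sy -1.91  tray centre y -2.35 relyaw -0.0045
```

>>> {"name": "step_arm", "arguments": {
  "targets": [
    [-0.012, 0, 0, 0.004, 0.004, -0.005],
    [-0.012, 0, 0, 0, 0, -0.005],
    [0, 0, 0, 0, 0, 0]
  ]
}}

```text
time: 10.55
tool_pos: [0.4919, 0.0497, 0.0408]
tool_rot: [-2.225, -2.208, 0.008]
contact_force: [-1.8, -2.9, 2.1]
width: 0.0137
```

```bash
python3 st.py
```

```text
t 10.55 pos [0.4919 0.0497 0.0408] xax [0.0077 1.     0.001 ] z [-0.0081  0.0011 -1.    ] F [-1.84 -2.91  2.07] M [-0.743 -0.27  -0.449] w 0.0137
nose in mm 38.33  sy -3.50  tray centre y -2.93 relyaw 0.0058
```

Run:
```python
from h import *
from cell import arm
s=arm.read_state()
x=np.array([.6116,.0516,-.0135])
print(delta(s,world(x,[[-.158+.045,-.0034,.0405]])[0],x[2]+.001))
```

```text
(array([0.00101617, 0.11128285, 0.00387744]), array([-0.0080813 , -0.0009735 ,  0.00478587]))
```

>>> {"name": "step_arm", "arguments": {
  "targets": [
    [-0.018, 0, 0, -0.008, -0.001, 0.004],
    [0, 0.06, 0, 0, 0, 0],
    [0, 0.06, 0, 0, 0, 0],
    [0, 0, 0, 0, 0, 0]
  ]
}}

```text
time: 11.05
tool_pos: [0.4947, 0.0496, 0.0406]
tool_rot: [-2.227, -2.207, 0.008]
contact_force: [1.2, -3.4, 0.1]
width: 0.0135
```

```bash
python3 st.py
```

```text
t 11.05 pos [0.4947 0.0496 0.0406] xax [9.4e-03 1.0e+00 7.0e-04] z [-8.2e-03  7.0e-04 -1.0e+00] F [ 1.23 -3.43  0.12] M [-0.566 -0.647 -0.342] w 0.0135
nose in mm 41.12  sy -3.54  tray centre y -3.14 relyaw 0.0041
```

>>> {"name": "step_arm", "arguments": {
  "targets": [
    [-0.02, 0, 0, -0.01, -0.001, 0.004],
    [-0.012, 0.05, 0, -0.005, 0, 0.002],
    [0, 0.1, 0, 0, 0, 0],
    [0, 0.1, 0, 0, 0, 0]
  ]
}}

```text
time: 11.55
tool_pos: [0.503, 0.0495, 0.0405]
tool_rot: [-2.233, -2.203, 0.003]
contact_force: [-3.1, -0.0, 5.5]
width: 0.0133
```

```bash
python3 st.py
```

```text
t 11.55 pos [0.503  0.0495 0.0405] xax [0.0132 0.9999 0.0018] z [-0.0049  0.0019 -1.    ] F [-3.05 -0.04  5.46] M [-0.27   0.381 -0.085] w 0.0133
nose in mm 49.44  sy -3.54  tray centre y -3.51 relyaw 0.0003
```

>>> {"name": "step_arm", "arguments": {
  "targets": [
    [-0.015, 0.05, -0.01, -0.004, -0.002, 0],
    [0, 0.1, 0, 0, 0, 0],
    [0, 0.1, 0, 0, 0, 0]
  ]
}}

```text
time: 11.92
tool_pos: [0.5165, 0.0492, 0.0405]
tool_rot: [-2.233, -2.205, 0.004]
contact_force: [-4.6, -0.9, 7.0]
width: 0.0132
```

```bash
python3 st.py
```

```text
t 11.93 pos [0.5165 0.0492 0.0405] xax [1.240e-02 9.999e-01 6.000e-04] z [-4.7e-03  6.0e-04 -1.0e+00] F [-4.59 -0.87  7.  ] M [-0.172  0.665 -0.05 ] w 0.0132
nose in mm 62.94  sy -3.72  tray centre y -3.62 relyaw 0.0011
```

>>> {"name": "step_arm", "arguments": {
  "targets": [
    [0, 0.02, -0.015, -0.006, 0, 0],
    [0, 0.06, -0.005, 0, 0, 0]
  ]
}}

```text
time: 12.18
tool_pos: [0.522, 0.0491, 0.041]
tool_rot: [2.235, 2.207, 0.003]
contact_force: [-0.8, -0.5, -3.3]
width: 0.0137
```

```bash
python3 st.py
```

```text
t 12.18 pos [0.522  0.0491 0.041 ] xax [1.250e-02 9.999e-01 7.000e-04] z [ 1.7e-03  7.0e-04 -1.0e+00] F [-0.83 -0.55 -3.29] M [-0.108  0.138 -0.058] w 0.0137
nose in mm 68.47  sy -3.74  tray centre y -3.65 relyaw 0.0010
```

>>> {"name": "step_arm", "arguments": {
  "targets": [
    [0, 0.1, 0, 0, 0, 0],
    [0, 0.12, 0, 0, 0, 0],
    [0, 0.12, 0, 0, 0, 0]
  ]
}}

```text
time: 12.55
tool_pos: [0.5439, 0.0488, 0.0406]
tool_rot: [2.235, 2.207, 0.003]
contact_force: [-0.4, 0.1, -2.7]
width: 0.0135
```

```bash
python3 st.py
```

```text
t 12.55 pos [0.5439 0.0488 0.0406] xax [1.270e-02 9.999e-01 8.000e-04] z [ 1.8e-03  8.0e-04 -1.0e+00] F [-0.38  0.14 -2.66] M [-0.016  0.14  -0.008] w 0.0135
nose in mm 90.39  sy -3.73  tray centre y -3.66 relyaw 0.0008
```

>>> {"name": "step_arm", "arguments": {
  "targets": [
    [0, 0.1, 0, 0, 0, 0],
    [0, 0.12, 0, 0, 0, 0],
    [0, 0.07, 0, 0, 0, 0]
  ]
}}

```text
time: 12.92
tool_pos: [0.5631, 0.0485, 0.0405]
tool_rot: [2.235, 2.207, 0.003]
contact_force: [-0.7, -0.4, -2.0]
width: 0.0133
```

```bash
python3 st.py
```

```text
t 12.93 pos [0.5631 0.0485 0.0405] xax [1.270e-02 9.999e-01 8.000e-04] z [ 2.2e-03  8.0e-04 -1.0e+00] F [-0.75 -0.37 -2.01] M [-0.074  0.19   0.003] w 0.0133
nose in mm 109.59  sy -3.76  tray centre y -3.68 relyaw 0.0008
```

>>> {"name": "step_arm", "arguments": {
  "targets": [
    [0, 0.05, 0, 0, 0, 0],
    [0, 0.05, 0, 0, 0, 0],
    [0, 0.03, 0, 0, 0, 0]
  ]
}}

```text
time: 13.3
tool_pos: [0.5713, 0.0484, 0.0404]
tool_rot: [2.235, 2.207, 0.003]
contact_force: [-0.5, -0.4, -1.9]
width: 0.0134
```

```bash
python3 st.py
```

```text
t 13.3 pos [0.5713 0.0484 0.0404] xax [1.270e-02 9.999e-01 8.000e-04] z [ 1.6e-03  8.0e-04 -1.0e+00] F [-0.51 -0.42 -1.94] M [-0.076  0.275 -0.001] w 0.0134
nose in mm 117.71  sy -3.76  tray centre y -3.68 relyaw 0.0008
```

>>> {"name": "step_arm", "arguments": {
  "targets": [
    [0, 0.02, 0, 0, 0, 0],
    [0, 0.015, 0, 0, 0, 0]
  ]
}}

```text
time: 13.55
tool_pos: [0.5733, 0.0484, 0.0404]
tool_rot: [2.235, 2.207, 0.002]
contact_force: [-0.7, 0.1, -1.7]
width: 0.0137
```

```bash
python3 st.py
```

```text
t 13.55 pos [0.5733 0.0484 0.0404] xax [1.260e-02 9.999e-01 7.000e-04] z [ 1.3e-03  7.0e-04 -1.0e+00] F [-0.7   0.07 -1.68] M [-0.1    0.223 -0.049] w 0.0137
nose in mm 119.73  sy -3.76  tray centre y -3.67 relyaw 0.0009
```

>>> {"name": "step_arm", "arguments": {
  "targets": [
    [0, 0.012, 0, 0, 0, 0],
    [0, 0.01, 0, 0, 0, 0]
  ]
}}

```text
time: 13.8
tool_pos: [0.5745, 0.0483, 0.0405]
tool_rot: [2.235, 2.207, 0.002]
contact_force: [-1.5, -1.5, -2.4]
width: 0.0137
```

```bash
python3 st.py
```

```text
t 13.8 pos [0.5745 0.0483 0.0405] xax [1.260e-02 9.999e-01 7.000e-04] z [ 1.e-03  7.e-04 -1.e+00] F [-1.49 -1.46 -2.4 ] M [-0.12   0.42  -0.013] w 0.0137
nose in mm 120.96  sy -3.77  tray centre y -3.68 relyaw 0.0009
```

>>> {"name": "step_arm", "arguments": {
  "targets": [
    [0, 0.01, 0, 0, 0, 0],
    [0, 0.01, 0, 0, 0, 0]
  ]
}}

```text
time: 14.05
tool_pos: [0.5746, 0.0483, 0.0405]
tool_rot: [-2.234, -2.207, 0.001]
contact_force: [-3.1, -1.2, 1.3]
width: 0.0133
```

```bash
python3 st.py
```

```text
t 14.05 pos [0.5746 0.0483 0.0405] xax [1.240e-02 9.999e-01 7.000e-04] z [-1.4e-03  7.0e-04 -1.0e+00] F [-3.06 -1.18  1.33] M [-0.154  0.592 -0.032] w 0.0133
nose in mm 121.00  sy -3.77  tray centre y -3.66 relyaw 0.0011
```

>>> {"name": "step_arm", "arguments": {
  "targets": [
    [0, 0.015, 0, 0, 0, 0],
    [0, 0.015, 0, 0, 0, 0]
  ]
}}

```text
time: 14.3
tool_pos: [0.5746, 0.0483, 0.0405]
tool_rot: [-2.232, -2.205, 0.005]
contact_force: [-6.4, -0.2, 3.1]
width: 0.0137
```

```bash
python3 st.py
python3 - <<'E'
from h import *
from cell import cams
c=cams.capture("side")
cv2.imwrite("pics/s6z.png",cv2.resize(c["image"][150:250,265:395],None,fx=6,fy=6,interpolation=cv2.INTER_CUBIC)[:600])
c=cams.capture("wrist");cv2.imwrite("pics/w6.png",c["image"])
E
```

```text
t 14.3 pos [0.5746 0.0483 0.0405] xax [1.210e-02 9.999e-01 5.000e-04] z [-5.e-03  6.e-04 -1.e+00] F [-6.37 -0.22  3.1 ] M [-0.241  0.622  0.036] w 0.0137
nose in mm 121.01  sy -3.78  tray centre y -3.64 relyaw 0.0014
```

View pics/s6z.png

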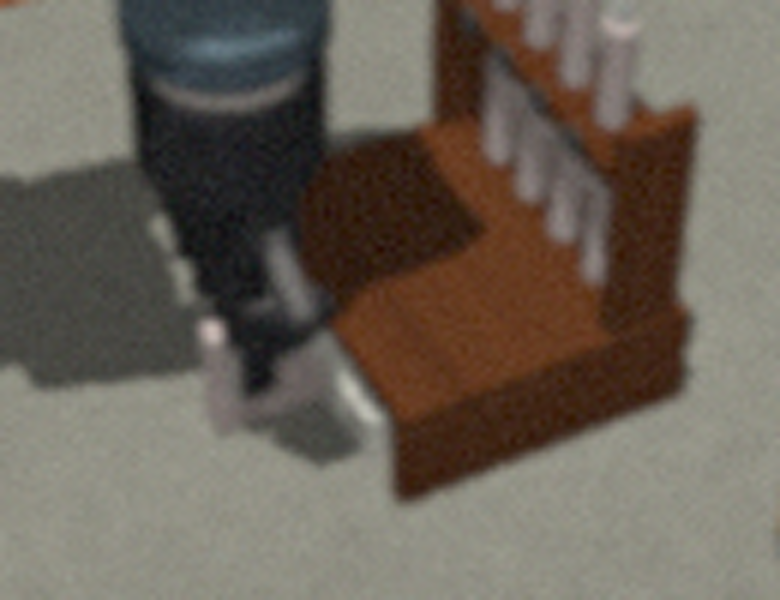

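View pics/w6.png

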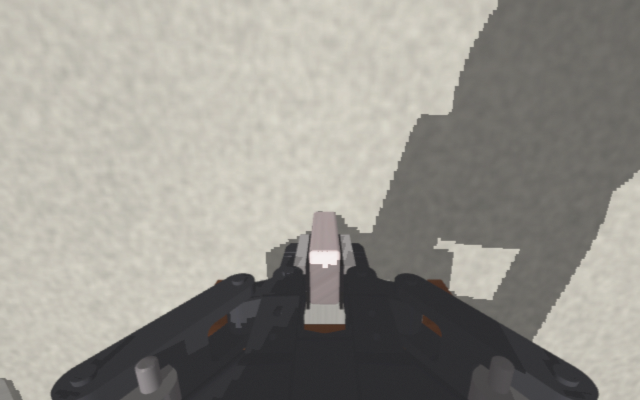

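The tray stops hard at the expected depth: the reading holds at 121.0 mm while the force rises to 6 N. In the side view the pan face is at the mouth line. I'll relax the push, then release.

>>> {"name": "step_arm", "arguments": {
  "targets": [
    [0, 0, 0, 0.004, 0, 0],
    [0, 0, 0, 0, 0, 0]
  ]
}}

```text
time: 14.65
tool_pos: [0.5747, 0.0482, 0.0409]
tool_rot: [-2.23, -2.204, 0.009]
contact_force: [-4.3, -1.9, 1.4]
width: 0.0128
```

>>> {"name": "step_arm", "arguments": {
  "targets": [
    [0, 0, 0, 0, 0, 0],
    [0, 0, 0, 0, 0, 0],
    [0, 0, 0, 0, 0, 0],
    [0, 0, 0, 0, 0, 0],
    [0, 0, 0, 0, 0, 0]
  ],
  "claw": -0.3
}}

```text
time: 15.28
tool_pos: [0.5777, 0.0484, 0.0417]
tool_rot: [-2.234, -2.206, 0.002]
contact_force: [-0.2, 0.3, 0.6]
width: 0.0554
```

```bash
python3 st.py
python3 - <<'E'
from cell import cams
import cv2
c=cams.capture("wrist");cv2.imwrite("pics/w7.png",c["image"])
E
```

```text
t 15.28 pos [0.5777 0.0484 0.0417] xax [1.230e-02 9.999e-01 6.000e-04] z [-2.4e-03  6.0e-04 -1.0e+00] F [-0.2   0.31  0.57] M [-0.09   0.005 -0.02 ] w 0.0554
nose in mm 124.19  sy -3.70  tray centre y -3.58 relyaw 0.0012
```

View pics/w7.png

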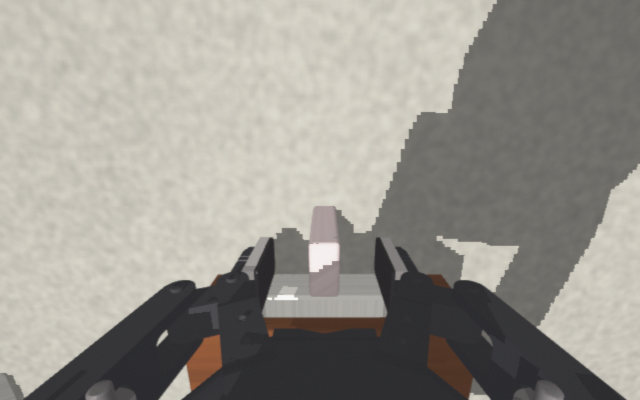

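The plate (px 308–340, 240–295) stands free between the open pads, and the pan face lines up with the roof edge. Lifting away.

>>> {"name": "step_arm", "arguments": {
  "targets": [
    [0, -0.04, -0.1, 0, 0, 0],
    [0, 0, -0.4, 0, 0, 0],
    [0, 0, -0.6, 0, 0, 0],
    [0, 0, -0.6, 0, 0, 0],
    [0, -0.5, -0.5, 0, 0, 0],
    [0, -0.8, -0.3, 0, 0, 0],
    [0, -0.9, 0, 0, 0, 0],
    [0, -0.8, 0, 0, 0, 0]
  ]
}}

```text
time: 16.32
tool_pos: [0.3931, 0.0501, 0.1992]
tool_rot: [2.234, 2.207, 0.002]
contact_force: [-0.1, 0.3, 1.0]
width: 0.0557
```

>>> {"name": "step_arm", "arguments": {
  "targets": [
    [0, 0, 0, 0, 0, 0],
    [0, 0, 0, 0, 0, 0],
    [0, 0, 0, 0, 0, 0]
  ]
}}

```text
time: 16.7
tool_pos: [0.3913, 0.0504, 0.2005]
tool_rot: [2.233, 2.205, 0.004]
contact_force: [0.0, 0.4, -0.5]
width: 0.0554
```

```bash
python3 st.py
python3 - <<'E'
from h import *
from cell import cams
c=cams.capture("wrist");cv2.imwrite("pics/w8.png",c["image"]);np.save("w8.npy",{"K":c["intrinsics"],"T":c["pose"]},allow_pickle=True)
c=cams.capture("top");cv2.imwrite("pics/t8.png",c["image"])
c=cams.capture("side");cv2.imwrite("pics/s8z.png",cv2.resize(c["image"][150:250,265:395],None,fx=6,fy=6,interpolation=cv2.INTER_CUBIC)[:600])
E
```

```text
t 16.7 pos [0.3913 0.0504 0.2005] xax [ 1.250e-02  9.999e-01 -5.000e-04] z [ 4.2e-03 -5.0e-04 -1.0e+00] F [ 0.03  0.42 -0.52] M [0.044 0.014 0.043] w 0.0554
nose in mm -62.22  sy -4.19  tray centre y -4.09 relyaw 0.0010
```

View pics/w8.png

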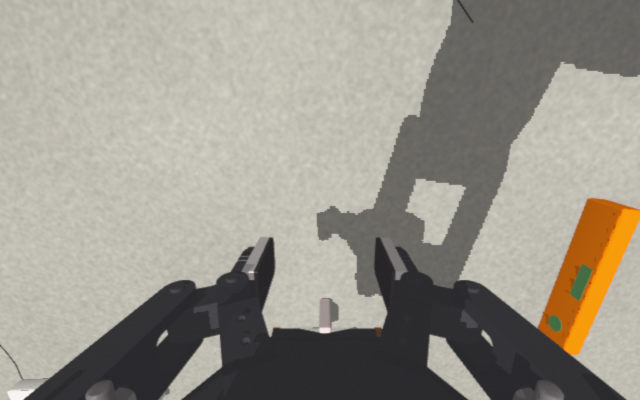

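View pics/s8z.png

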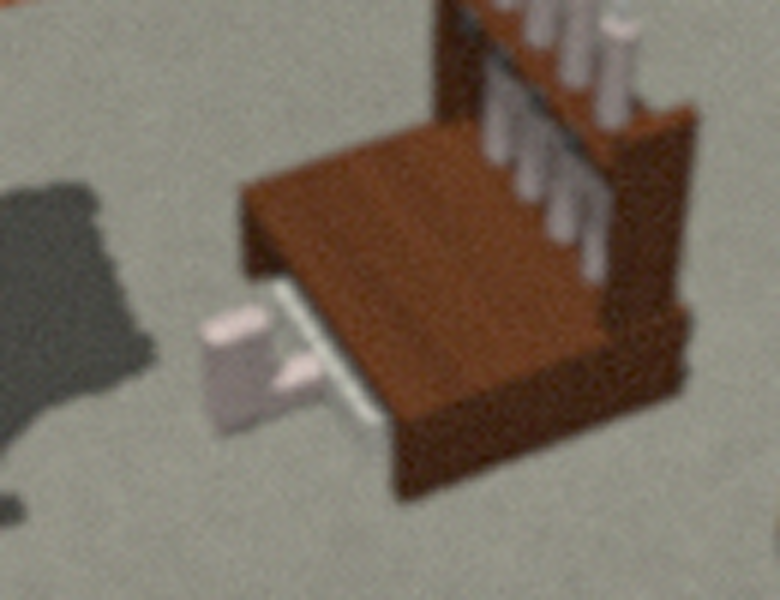

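View pics/t8.png

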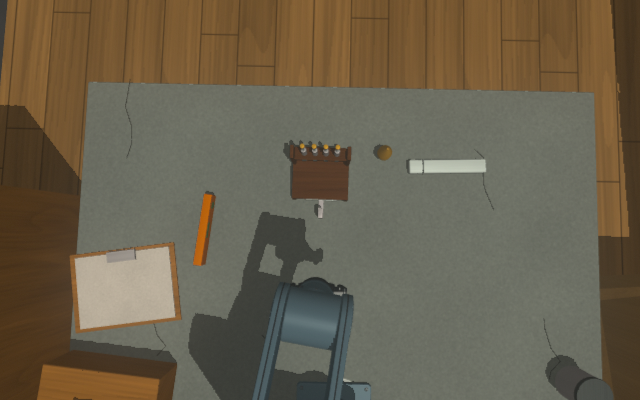

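Run:
```python
from h import *
KT=np.load("kt.npy",allow_pickle=True).item()
P=np.array([[-.112,.007,.06],[-.084,.007,.06],[-.084,-.007,.06],[-.112,-.007,.06],[-.06,.045,.024],[-.06,-.045,.024]])
o=crop([(202,327),(258,305),(271,322),(212,348),(275,283),(371,427)],6,(265,150))
x,r,s=fit([(*KT["side"],P,o)],[.67,.05,0]);print(x,s,r.round(1).tolist())
S=np.array([.6116,.0516,-.0135]);f=world(x,[[-.06,0,0]])[0][:2]-S[:2]
print("face in stand",np.cos(S[2])*f[0]+np.sin(S[2])*f[1],-np.sin(S[2])*f[0]+np.cos(S[2])*f[1],x[2]-S[2])
```

```text
[ 0.67106289  0.04558287 -0.00955455] [0.00120481 0.00340241 0.03545327] [[-0.6, -0.2], [0.3, -0.3], [0.6, 0.5], [0.1, -0.1], [-0.1, 0.8], [-0.3, -0.4]]
face in stand -0.00046083663001619953 -0.005450583058805354 0.003945447493462692
```

The camera fit puts the face at -0.5 mm from the mouth with 0.004 rad of yaw error, so I'm handing in.

```bash
python3 -c "
from cell import arm
print(arm.close_job())"
```

```text
the job is handed in; nothing more can be done
None
```

The tray is home in the bay and released. I handed the job in at about 17 s of the 51 s allowed; no verdict was reported.

- **Wall contact:** with the nose about 38 mm in, I rested the tray against the left wall at about 3–5 N as measured at the wrist. I lined it up there, eased off and slid it past the step.
- **Home:** the tray stopped solidly on the back wall. At the last push the reading did not move while the wrist force rose to about 6 N.
- **Largest force:** the largest wrist reading along any one axis was 7 N, a vertical push against the shelf. I only read forces at the end of each move, so a brief peak in between would not show.
- **Final camera check:** this puts the front face 0.5 mm short of the mouth, 5 mm right of centre and 0.004 rad off the bay's direction. The fit itself is only good to about 1 mm along the bay, 3 mm sideways and 0.035 rad in angle.
- **Sideways disagreement:** the arm's own readings put the tray 3.7 mm right of centre rather than 5 mm. Both are well inside the 19 mm limit.
- **Surroundings:** the plumb bob, level and ruler case look unmoved in the last top view, and the gripper is clear of the tray and stand.

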